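# Fetch the green soap from under the glass lid

### The arm

A 6-joint arm with a two-finger parallel gripper is mounted at the origin on a cart in front of the work surface, level with it; the furniture and walls round the work are solid. World frame = base frame: x ahead of the robot, y to its left, z up, the work surface at z = 0. Lengths are in m, angles in rad, forces in N, time in s.
With the tool pointing down it reaches from about 0.275 to 0.825 m from the base axis. Payload 4.9 kg.
Tool frame: the origin (TCP) lies midway between the tips of the shut fingers; the grasp point (between the pads) lies 19 mm behind it (bot.grip_depth is the distance from the TCP to the grasp point, in m); z points along the fingers, y is the line along which they close (so a half turn about z gives the same grasp; the last joint's range is limited). The gripper opens to 85 mm and grips with 20 to 120 N. Pads are 22 mm wide; open, the fingers measure 114 mm over their backs; the gripper's body (76 mm by 85 mm) begins 54 mm behind the grasp point. The pads swing forward as they close: fully open they stand 13 mm farther back than shut.
Start: joints at [0.999, 0.326, -0.193, 1.052, 0, 1.437], TCP at [0.233, 0.498, 0.231] pointing down, gripper open.
Joint ranges: [-2.65, 2.65], [-0.97, 1.79], [-1.3, 1.35], [-1.93, 2.1], [-1.47, 1.37], [-3.14, 3.14]. Speed limits (rad/s): [2.57, 2.57, 3.14, 3.14, 3.14, 3.14].

### API

Orientations are given as a unit quaternion [w, x, y, z].
In Python, from cell import bot gives the robot as it stands. Calls block until the motion is done:
- bot.move_pose(position, orientation): joint-space move of the TCP to a pose.
- bot.move_linear(position, speed=0.15, rotation=None, until_force=None): straight line of the TCP; rotation=None keeps the orientation; speed is the mean speed in m/s. With until_force (N) it stops when the force on the tool has changed by that much, and returns True; else False.
- bot.goto_joints(angles): joint-space move.
- bot.set_gripper(opening, grasp_force=None): opening from 0.0 (shut) to 1.0 (fully open); grasp_force is the grip in N (None keeps the last); returns when the fingers have stopped.
- bot.wait(seconds).
- bot.solve_ik(position, orientation): joint angles nearest the present ones, or None.
- bot.camera(name): name is "side" or "top" or "wrist"; returns the picture (384x512x3 uint8, red, green, blue); there is no depth.
- bot.calibration(name): a dict with "mtx" (3x3 intrinsics, pixels), "extrinsics" (4x4, takes a point from world to camera coordinates); the wrist camera has in their place "hand_eye" (4x4, takes a point from camera to tool coordinates, whose origin is the TCP and whose axes are the flange's). Camera axes: x right, y down, z forward; pixel columns grow to the right and rows downward; lengths in m; the calibration is good to about 2 mm. A picture is of the moment at which its call begins: read the wrist's pose just before it. calibration takes no time and is no camera call.
A pose or a line that the arm cannot do raises bot.PlanningError and nothing moves.
- bot.close_job(): hands the job in; it is judged then, once.
Trained networks look in the newest picture that a camera, given by its name, has taken for a name from the list of things; names that differ only in an ending like _2 or _b are one class to them, and where a whole thing is asked for, a point or a joint stands for the part that bears it (a point fixed in the world has none). Each returns a list of dicts, best first, with "confidence" (0 to 1); they miss things now and then, are a little off and sometimes report something else, mostly with a low value. They report only what shows in the picture. A call takes as long as a camera call.
- bot.search_frame(camera, thing): "bbox" ([left, top, width, height] in pixels, round what is visible of it).
Readings, each from a call of its own:
- bot.read_clock(): time.
- bot.read_joint_positions(): joint angles.
- bot.read_joint_vel(): joint speeds.
- bot.read_joint_efforts(): joint torques, N m.
- bot.read_position(): TCP position.
- bot.read_tool_rot(): TCP orientation.
- bot.read_ft_force(): force on the tool from outside, world axes, zero at the start.
- bot.read_moment(): the same for the moment, N m.
- bot.read_gripper_width(): opening from 0.0 (shut) to 1.0 (fully open).
- bot.read_finger_force(): force on a finger pad.
Only numpy, scipy, OpenCV 4.12 (cv2) and the standard library are available. Lean on these libraries where they do the work, as an engineer would, in place of code of your own. Each camera call takes 0.05 s, during which the arm holds its last target. There are 200 camera calls.

### The job

A customer wants the green-topped soap that lies in the glass-lidded wooden case. Stand the two candle tins that are on the lid upright on the blue tray, open the lid, lay the green soap flat in the middle of the pink gift box with its long side running from one cream end pad to the other, then shut the lid again and stand each tin back on the glass just where it stood before. Leave the cream soap in the case and the painted glass candle as they are.

Things in the scene. Friction and masses are not known exactly. Their poses are not given: they have to be found in the camera images.
- tin_red_mid (a point): centre (half-way up) of the candle tin with the red label: a round tin 64 mm in diameter, 45 mm tall, 0.11 kg, standing on the glass lid; z up
- tin_blue_mid (a point): centre (half-way up) of the candle tin with the blue label: same size and weight as the red one, standing beside it on the glass lid; z up
- soap_green_mid (a point): centre of the wrapped soap bar with the green top face, 52 (its x) x 78 (its y) x 26 mm (z up), 0.11 kg, lying flat on the floor of the case under the glass, its long side across the case from front to back; grasp across the 52 mm
- soap_cream_mid (a point): centre of the wrapped soap bar that is cream all over, the same size, lying beside the green one in the case; stays there
- case: wooden counter case, fixed, 165 (x) x 228 (y) x 52 mm without the lid; origin at the centre of its underside, x from the handle side to the hinge side, z up. Walls 8 mm thick, inner floor 8 mm above its underside (inside 149 x 212 mm). The lid is 165 x 228 x 8 mm, 0.35 kg, a wood frame 17 mm wide with a glass pane flush with its top, 60 mm above the underside when shut; its hinge axis runs along the case's y through the point (82.5, 0, 52) mm of the case
- lid (a joint): angle of the lid: 0 shut, growing as the handle side rises, stop at 1.8 rad (leaning back just past upright). Light friction: it stays where it is left above about 1.25 rad and sinks shut from lower angles
- lid_bar (a point): middle of the lid's brass bar handle: a round bar 10 mm thick, 100 mm long along the case's y, its axis 38 mm in front of the lid's front edge (203 mm from the hinge axis), with a post to the lid at each end; 56 mm above the case's underside when shut. It may be pinched from above, one finger before and one behind it, and turns between the fingers as the lid swings
- tray: deep-blue glass tray lying flat, fixed, 99 (x) x 176 (y) x 8 mm; origin at the centre of its underside; room for both tins side by side along its y
- gift_box: open pink card gift box, fixed, outside 122 (x) x 112 (y) x 30 mm, walls and floor 3 mm; origin at the centre of its underside. At both ends in x lies a cream pad 12 mm wide, 14 mm high over the underside; the bed between the pads is 92 mm (x) by 106 mm (y)
- candle_mid (a point): centre of the painted glass candle, 66 mm in diameter, 101 mm tall, standing on the table behind the work; stays where it is

How it is judged:
By the outcome, as a careful person would: the job done as asked, in the order asked, and still so for the second after the job is handed in, with the robot touching nothing.
It also fails if it takes over 147 s, if anything falls off the work surface, if the arm or the gripper's body presses on something with over 40 N, if the wrist force passes 120 N, or if a joint passes its speed limit or range.

## Working session

There is one attempt and no reset: what is moved stays moved. The work goes in short steps, each a Python script; the robot and the scene stay as the last script left them, time stands still between calls to the robot, and variables do not carry over. Pictures are saved under pics/ and viewed, at most 14 in all, crops included, and the job is handed in when it is done.

```bash
ls; mkdir -p pics; python3 - <<'E'
from cell import bot
import cv2,numpy as np
np.set_printoptions(precision=4,suppress=True)
for c in ("top","side"):
    im=bot.camera(c); cv2.imwrite(f"pics/{c}0.png",im[:,:,::-1])
    k=bot.calibration(c); print(c,k["mtx"],k["extrinsics"])
    for t in ["tin_red_mid","tin_blue_mid","soap_green_mid","soap_cream_mid","case","lid_bar","tray","gift_box","candle_mid"]:
        print(t,[(np.round(d["bbox"]).tolist(),round(d["confidence"],2)) for d in bot.search_frame(c,t)[:2]])
print(bot.calibration("wrist"), bot.read_tool_rot(), bot.read_position(), bot.read_clock())
E
```

```text
pics
top [[441.4487   0.     256.3341]
 [  0.     441.4487 190.9884]
 [  0.       0.       1.    ]] [[ 0.0066 -0.9999 -0.0101  0.0318]
 [-0.9856 -0.0048 -0.1693  0.6002]
 [ 0.1692  0.0111 -0.9855  1.0003]
 [ 0.      0.      0.      1.    ]]
tin_red_mid [([280.0, 180.0, 29.0, 32.0], 0.75)]
tin_blue_mid [([227.0, 182.0, 26.0, 32.0], 0.81), ([214.0, 174.0, 103.0, 91.0], 0.55)]
soap_green_mid []
soap_cream_mid []
case [([217.0, 170.0, 101.0, 94.0], 0.94)]
lid_bar [([214.0, 175.0, 102.0, 89.0], 0.93)]
tray [([333.0, 227.0, 72.0, 45.0], 0.64)]
gift_box [([126.0, 177.0, 50.0, 57.0], 0.7)]
candle_mid [([155.0, 108.0, 28.0, 34.0], 0.77)]
side [[493.5042   0.     258.0794]
 [  0.     493.5042 195.0909]
 [  0.       0.       1.    ]] [[ 0.9982 -0.0597 -0.0013 -0.5835]
 [-0.0281 -0.45   -0.8926  0.1065]
 [ 0.0527  0.891  -0.4508  1.0665]
 [ 0.      0.      0.      1.    ]]
tin_red_mid [([244.0, 197.0, 32.0, 32.0], 0.81), ([237.0, 178.0, 32.0, 28.0], 0.31)]
tin_blue_mid [([238.0, 178.0, 29.0, 25.0], 0.94), ([189.0, 190.0, 100.0, 56.0], 0.16)]
soap_green_mid []
soap_cream_mid []
case [([188.0, 188.0, 103.0, 83.0], 0.85)]
lid_bar [([188.0, 188.0, 98.0, 56.0], 0.6)]
tray [([164.0, 277.0, 65.0, 62.0], 0.57)]
gift_box [([223.0, 163.0, 50.0, 26.0], 0.79)]
candle_mid []
{'mtx': array([[302.9892,   0.    , 253.8257],
       [  0.    , 302.9892, 190.7916],
       [  0.    ,   0.    ,   1.    ]]), 'hand_eye': array([[ 0.0007, -0.9524, -0.3049,  0.0772],
       [ 1.    ,  0.0004,  0.001 , -0.0002],
       [-0.0008, -0.3049,  0.9524, -0.144 ],
       [ 0.    ,  0.    ,  0.    ,  1.    ]])} [0.     0.2172 0.9761 0.    ] [0.2332 0.4982 0.2313] 1.0
```

```bash
python3 - <<'E'
import cv2
a=cv2.imread("pics/top0.png")[95:285,110:420]; cv2.imwrite("pics/top0c.png",cv2.resize(a,None,fx=2.58,fy=2.58,interpolation=cv2.INTER_CUBIC))
a=cv2.imread("pics/side0.png"); cv2.imwrite("pics/side0c.png",cv2.resize(a,None,fx=1.5625,fy=1.5625,interpolation=cv2.INTER_CUBIC))
E
```

```text
(no output)
```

View pics/top0c.png

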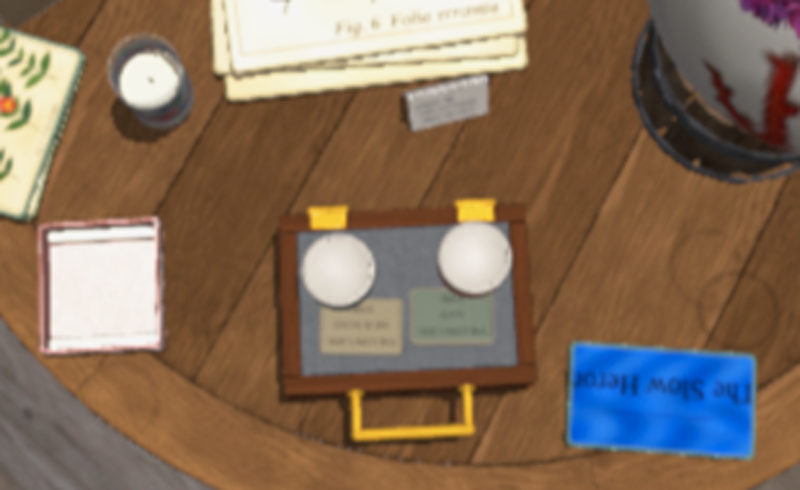

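View pics/side0c.png

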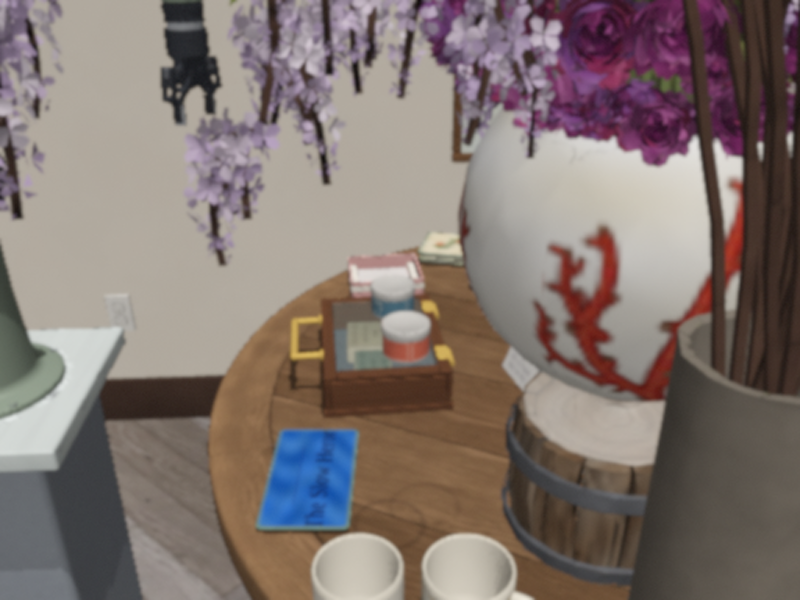

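Top view: the lid has white-topped tins at full-frame (241,199) and (294,195). The soaps lie under the glass with their long side along world y, and green is on the right, nearer the handle. The gift box is left with its pads at the ±x ends, and the tray is lower right. Next I take closer looks with the wrist camera.

```bash
cat > h.py <<'E'
from cell import bot
import cv2,numpy as np
np.set_printoptions(precision=4,suppress=True)
from scipy.spatial.transform import Rotation as R
def q(psi): return [0,float(np.cos(psi/2)),float(np.sin(psi/2)),0]   # tool down, tool x at yaw psi
def wristE():
    p=bot.read_position(); w,x,y,z=bot.read_tool_rot()
    T=np.eye(4); T[:3,:3]=R.from_quat([x,y,z,w]).as_matrix(); T[:3,3]=p
    return np.linalg.inv(T@bot.calibration("wrist")["hand_eye"])
def px2w(cam,uv,z,E=None):
    k=bot.calibration(cam); E=k["extrinsics"] if E is None else E
    uv=np.atleast_2d(np.array(uv,float)); d=np.c_[uv,np.ones(len(uv))]@np.linalg.inv(k["mtx"]).T@E[:3,:3]
    c=-E[:3,:3].T@E[:3,3]; return c+d*((z-c[2])/d[:,2])[:,None]
def w2px(cam,P,E=None):
    k=bot.calibration(cam); E=k["extrinsics"] if E is None else E
    p=(np.atleast_2d(P)@E[:3,:3].T+E[:3,3])@k["mtx"].T; return p[:,:2]/p[:,2:]
def snap(name):
    E=wristE(); im=bot.camera("wrist"); cv2.imwrite(f"pics/{name}.png",im[:,:,::-1]); np.save(f"pics/{name}.npy",E); return im,E
E
python3 - <<'E'
from h import *
f=lambda l:np.array(l)/2.58+[110,95]
print("lid",px2w("top",f([(280,215),(525,205),(535,380),(285,390)]),.06))
print("bar",px2w("top",f([(352,436),(474,430)]),.056))
print("tins",px2w("top",f([(339,270),(475,258)]),.105))
print("tray",px2w("top",f([(570,342),(757,356),(753,458),(568,445)]),.008))
print("box",px2w("top",f([(40,225),(158,218),(161,350),(42,353)]),.03))
for n,p in (("case",(.43,.0,.26)),("box",(.45,.22,.22)),("tray",(.38,-.2,.22))):
    try:
        bot.move_pose(p,q(np.pi)); im,E=snap("w_"+n)
        for t in ["tin_red_mid","tin_blue_mid","soap_green_mid","soap_cream_mid","lid_bar","tray","gift_box"]:
            print(n,t,[(np.round(d["bbox"]).tolist(),round(d["confidence"],2)) for d in bot.search_frame("wrist",t)[:1]])
    except bot.PlanningError as e: print(n,e)
print(bot.read_clock())
a=[cv2.imread(f"pics/w_{n}.png") for n in("box","tray")]
cv2.imwrite("pics/bt.png",cv2.resize(np.vstack(a),(400,600)))
cv2.imwrite("pics/wc.png",cv2.resize(cv2.imread("pics/w_case.png"),(800,600)))
E
```

```text
lid [[ 0.6285  0.1252  0.06  ]
 [ 0.639  -0.1003  0.06  ]
 [ 0.4788 -0.1068  0.06  ]
 [ 0.4685  0.1173  0.06  ]]
bar [[ 0.4282  0.0569  0.056 ]
 [ 0.4342 -0.0521  0.056 ]]
tins [[ 0.5708  0.0682  0.105 ]
 [ 0.582  -0.0505  0.105 ]]
tray [[ 0.5177 -0.1471  0.008 ]
 [ 0.5055 -0.3229  0.008 ]
 [ 0.4108 -0.3145  0.008 ]
 [ 0.4215 -0.1431  0.008 ]]
box [[0.6239 0.3558 0.03  ]
 [0.6311 0.2439 0.03  ]
 [0.5061 0.2362 0.03  ]
 [0.5027 0.347  0.03  ]]
case tin_red_mid [([186.0, 260.0, 52.0, 61.0], 0.67)]
case tin_blue_mid [([280.0, 249.0, 57.0, 68.0], 0.61)]
case soap_green_mid []
case soap_cream_mid []
case lid_bar [([163.0, 161.0, 188.0, 154.0], 0.67)]
case tray [([11.0, 136.0, 137.0, 80.0], 0.69)]
case gift_box [([411.0, 207.0, 100.0, 89.0], 0.76)]
box tin_red_mid [([4.0, 266.0, 45.0, 65.0], 0.98)]
box tin_blue_mid [([73.0, 253.0, 58.0, 56.0], 0.93)]
box soap_green_mid []
box soap_cream_mid []
box lid_bar [([1.0, 148.0, 177.0, 169.0], 0.86)]
box tray []
box gift_box [([269.0, 202.0, 95.0, 99.0], 0.95)]
tray tin_red_mid []
tray tin_blue_mid [([478.0, 303.0, 34.0, 34.0], 0.83)]
tray soap_green_mid []
tray soap_cream_mid []
tray lid_bar [([329.0, 211.0, 180.0, 149.0], 0.8)]
tray tray [([158.0, 182.0, 143.0, 83.0], 0.64)]
tray gift_box []
6.6083
```

View pics/wc.png

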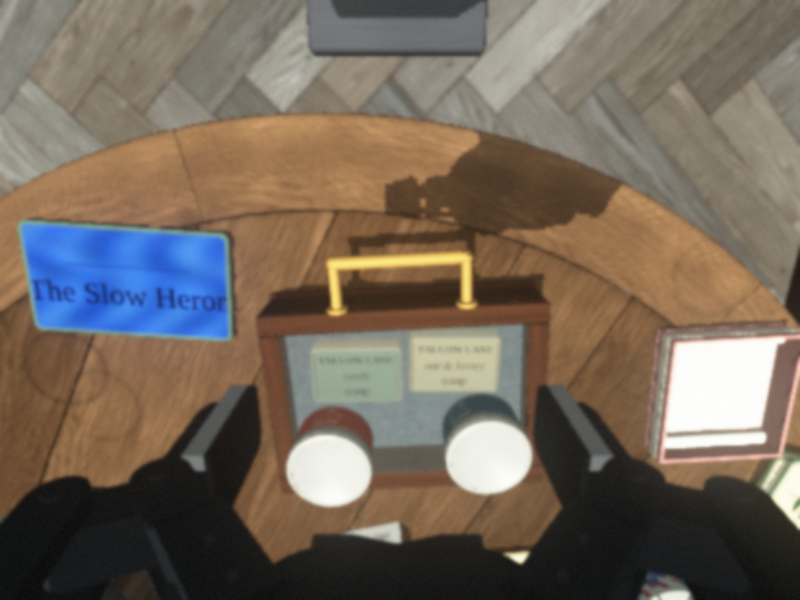

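View pics/bt.png

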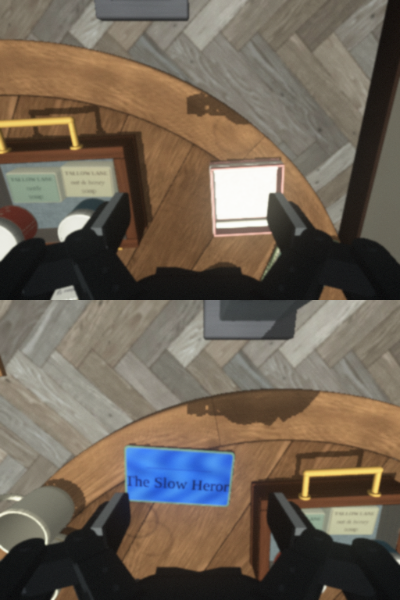

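The wrist view shows the bar (332–470, 262), the green soap on the left under the glass, the red tin (330,467) and the blue tin (489,453), all at 1.5625× scale. The tray and gift box are clear of the case. I'll fit these numerically in both cameras.

```bash
python3 - <<'E'
from h import *
E=np.load("pics/w_case.npy"); g=lambda l:np.array(l)/1.5625
W=lambda l,z:px2w("wrist",g(l),z,E)[:,:2]
print("soap green",W([(311,346),(401,346),(402,402),(312,403)],.034))
print("soap cream",W([(411,336),(500,336),(500,391),(410,391)],.034))
print("bar",W([(332,264),(470,259)],.058))
print("lidfront",W([(259,318),(548,304)],.06))
print("tray",W([(20,221),(231,234),(232,339),(38,328)],.008))
# white tin tops by segmentation
for c,im,EE,rois in (("top",cv2.imread("pics/top0.png"),None,{"red":(294,195),"blue":(241,199)}),("wrist",cv2.imread("pics/w_case.png"),E,{"red":(211,299),"blue":(313,290)})):
    hsv=cv2.cvtColor(im,cv2.COLOR_BGR2HSV); m=((hsv[...,2]>165)&(hsv[...,1]<45)).astype(np.uint8)
    n,lab,st,ce=cv2.connectedComponentsWithStats(m)
    for k,(u,v) in rois.items():
        l=lab[v,u]; cs=cv2.findContours((lab==l).astype(np.uint8),0,1)[0]; h=cv2.convexHull(max(cs,key=len)); e=cv2.fitEllipse(h)
        P=px2w(c,h[:,0,:]+0.0,.105,EE)[:,:2]; (cx,cy),r=cv2.minEnclosingCircle(P.astype(np.float32))
        print(c,k,st[l],e[0],e[1],px2w(c,e[0],.105,EE)[0],r)
# pink/blue outlines top cam
im=cv2.imread("pics/top0.png");hsv=cv2.cvtColor(im,cv2.COLOR_BGR2HSV)
for c,im,EE in(("top",im,None),("wrist",cv2.imread("pics/w_tray.png"),np.load("pics/w_tray.npy"))):
    hsv=cv2.cvtColor(im,cv2.COLOR_BGR2HSV);m=((hsv[...,0]>95)&(hsv[...,0]<125)&(hsv[...,1]>120)&(hsv[...,2]>90)).astype(np.uint8)
    m=cv2.morphologyEx(m,cv2.MORPH_CLOSE,np.ones((7,7)))
    cs=max(cv2.findContours(m,0,1)[0],key=cv2.contourArea)
    P=px2w(c,cs[:,0,:],.008,EE)[:,:2]; print(c,"tray",cv2.minAreaRect(P.astype(np.float32)*1000))
bx=cv2.imread("pics/w_box.png")[190:315,255:375]; cv2.imwrite("pics/bx.png",cv2.resize(bx,None,fx=4.8,fy=4.8,interpolation=cv2.INTER_CUBIC))
E
```

```text
soap green [[ 0.5141 -0.0721]
 [ 0.514   0.0042]
 [ 0.5676  0.0053]
 [ 0.5687 -0.0742]]
soap cream [[0.5048 0.0126]
 [0.5047 0.0876]
 [0.5567 0.0911]
 [0.5568 0.0123]]
bar [[ 0.4368 -0.0481]
 [ 0.4329  0.0552]]
lidfront [[ 0.4793 -0.106 ]
 [ 0.4676  0.1164]]
tray [[ 0.4125 -0.3139]
 [ 0.4232 -0.139 ]
 [ 0.5186 -0.1482]
 [ 0.5082 -0.3208]]
top red [280 182  28  27 597] (293.77325439453125, 194.2432098388672) (27.366485595703125, 27.55229377746582) [ 0.5837 -0.0498  0.105 ] 0.03154268115758896
top blue [227 186  28  27 609] (240.75460815429688, 199.05946350097656) (27.28158950805664, 27.934202194213867) [0.5721 0.0696 0.105 ] 0.03184013068675995
wrist red [ 183  278   55   46 1994] (209.95394897460938, 300.5160827636719) (45.965736389160156, 54.692447662353516) [ 0.5837 -0.0509  0.105 ] 0.03243221342563629
wrist blue [ 285  269   56   47 2067] (312.3275146484375, 292.1103515625) (47.128509521484375, 55.36189270019531) [0.572  0.0684 0.105 ] 0.03263809531927109
top tray ((464.80047607421875, -230.3641815185547), (170.7303466796875, 93.98066711425781), 86.02802276611328)
wrist tray ((465.6935119628906, -232.36912536621094), (169.70040893554688, 92.99332427978516), 86.2118911743164)
```

View pics/bx.png

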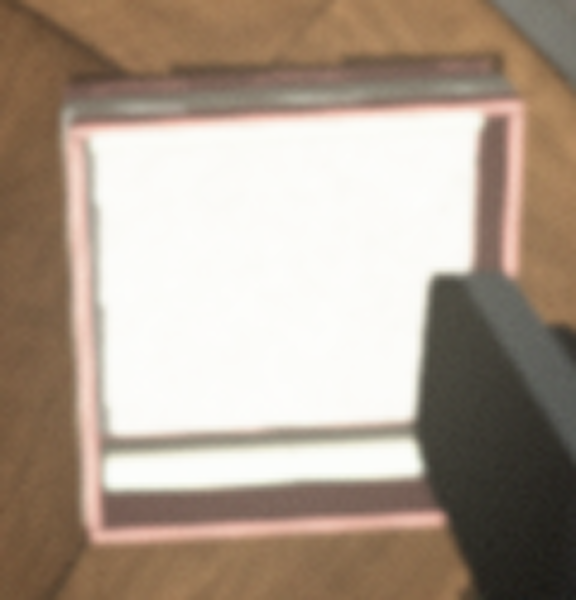

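```bash
cat >> h.py <<'E'
YAW=0.048; PS=np.pi/2+YAW
C=np.array([.555,.009]); cx=np.array([np.cos(YAW),np.sin(YAW)]); cy=np.array([-np.sin(YAW),np.cos(YAW)])
RED=np.array([.5837,-.0504]); BLUE=np.array([.5720,.0690])
TR=np.array([.4655,-.231]); ty=np.array([.065,.998])
TRED=TR-.044*ty; TBLUE=TR+.044*ty
def tin(a,za,b,zb,ps=PS):
    bot.set_gripper(1.0)
    bot.move_pose([*a,za+.08],q(ps)); bot.move_linear([*a,za+.004],.15)
    bot.set_gripper(0.0,25); w=bot.read_gripper_width()
    bot.move_linear([*a,za+.09],.2); bot.move_pose([*b,zb+.08],q(ps))
    bot.move_linear([*b,zb+.015],.2); hit=bot.move_linear([*b,zb+.002],.03,until_force=4)
    print("tin w",w,hit,bot.read_gripper_width(),bot.read_position())
    bot.set_gripper(1.0); bot.move_linear([*b,zb+.09],.2)
E
python3 - <<'E'
from h import *
E=np.load("pics/w_box.npy")
P=px2w("wrist",np.array([(72,125),(520,103),(96,540),(440,518)])/4.8+[255,190],.03,E)[:,:2]; print(P)
for p in (RED,BLUE,TRED,TBLUE): print(bot.solve_ik([*p,.1],q(PS)))
tin(RED,.06,TRED,.008)
print(bot.read_clock())
E
```

```text
[[0.5113 0.2382]
 [0.5054 0.3486]
 [0.6338 0.2468]
 [0.6266 0.3403]]
[-0.2121  0.5064 -0.2744  0.7899  0.      1.3107]
[-0.008   0.4907 -0.3018  0.7783  0.      1.5148]
[-0.6734  0.43   -0.4054  0.7354  0.      0.8494]
[-0.5265  0.3762 -0.4936  0.701   0.      0.9963]
tin w 0.7336586862223423 True 0.7399941692808303 [ 0.4636 -0.2756  0.0135]
12.95
```

```bash
python3 - <<'E'
from h import *
tin(BLUE,.06,TBLUE,.008)
print(bot.read_clock())
bot.move_pose([.40,-.05,.22],q(np.pi)); im,E=snap("w_mid")
print(bot.read_clock())
cv2.imwrite("pics/wm.png",cv2.resize(cv2.imread("pics/w_mid.png"),(800,600)))
E
```

```text
tin w 0.730464320865482 True 0.7309061540591607 [ 0.4694 -0.1877  0.0134]
19.0
20.2417
```

View pics/wm.png

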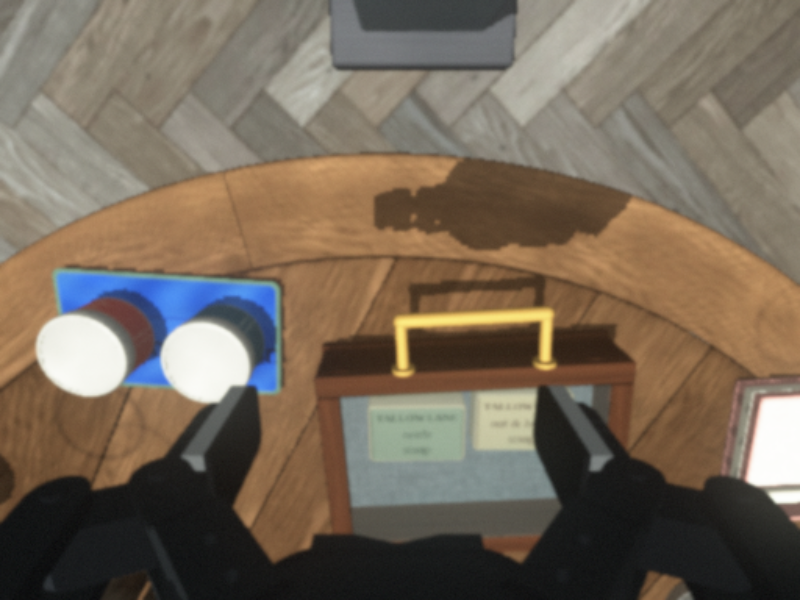

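Both tins stand on the tray at (85,352) and (207,360). The lid is clear and the bar runs from (400,322) to (548,315). Now I open the lid.

```bash
cat >> h.py <<'E'
def barpos(th,dx=0.,dz=0.):   # TCP for pinching the bar at lid angle th
    s=(-.203+dx)*np.cos(th)-.004*np.sin(th); h=(.203-dx)*np.sin(th)+.004*np.cos(th)
    return [*(C+cx*(.0825+s)),.052+h-.018+dz]
def swing(a,b,n,v=.15,**k):
    for th in np.linspace(a,b,n+1)[1:]:
        bot.move_linear(barpos(th,**k),v)
        print(round(th,2),np.round(bot.read_ft_force(),1),round(bot.read_gripper_width(),3))
E
python3 - <<'E'
from h import *
E=np.load("pics/w_mid.npy")
print("bar",px2w("wrist",np.array([(400,322),(548,315)])/1.5625,.059,E)[:,:2],barpos(0))
print("soap",px2w("wrist",np.array([(369,407),(465,403),(464,462),(370,461)])/1.5625,.034,E)[:,:2].mean(0))
bot.set_gripper(.26)
p=barpos(0); bot.move_pose([*p[:2],.12],q(PS)); bot.move_linear(p,.12)
f0=bot.read_ft_force(); bot.set_gripper(0.0,30)
print(f0,bot.read_ft_force(),bot.read_gripper_width())
swing(0,.3,2,.08)
print(bot.read_clock())
E
```

```text
bar [[ 0.4368 -0.048 ]
 [ 0.4318  0.053 ]] [np.float64(0.4346387893493749), np.float64(0.0032182208001483832), np.float64(0.03799999999999999)]
soap [ 0.5421 -0.0339]
[-0.4694 -0.1825  0.3262] [-6.0263 -1.6833  6.5808] 0.10339801544135428
0.15 [-4.3 -1.4  0.2] 0.104
0.3 [-3.9 -0.7  0.5] 0.103
24.5
```

Forces are low, so I keep opening.

```bash
python3 - <<'E'
from h import *
swing(.3,1.65,9,.2)
p=bot.read_position(); bot.set_gripper(.26); 
bot.move_linear([p[0],p[1],p[2]+.05],.2)
bot.move_pose([.40,-.03,.30],q(np.pi)); im,E=snap("w_open")
for t in ["soap_green_mid","soap_cream_mid"]: print(t,[(np.round(d["bbox"]).tolist(),round(d["confidence"],2)) for d in bot.search_frame("wrist",t)[:1]])
print(bot.read_clock())
cv2.imwrite("pics/wo.png",cv2.resize(cv2.imread("pics/w_open.png"),(800,600)))
E
```

```text
0.45 [-3.7 -0.7 -1. ] 0.102
0.6 [-3.6 -1.4  0.4] 0.103
0.75 [-3.6  0.3  2.4] 0.104
0.9 [-7.8 -0.3  8. ] 0.104
1.05 [-7.9  1.3 10.7] 0.101
1.2 [-6.3  1.6 11.4] 0.101
1.35 [-3.4  2.2 11.9] 0.099
1.5 [-0.1  2.  10.1] 0.101
1.65 [0.2 3.  7.6] 0.103
soap_green_mid [([227.0, 224.0, 49.0, 40.0], 0.77)]
soap_cream_mid [([278.0, 218.0, 57.0, 36.0], 0.8)]
29.5417
```

View pics/wo.png

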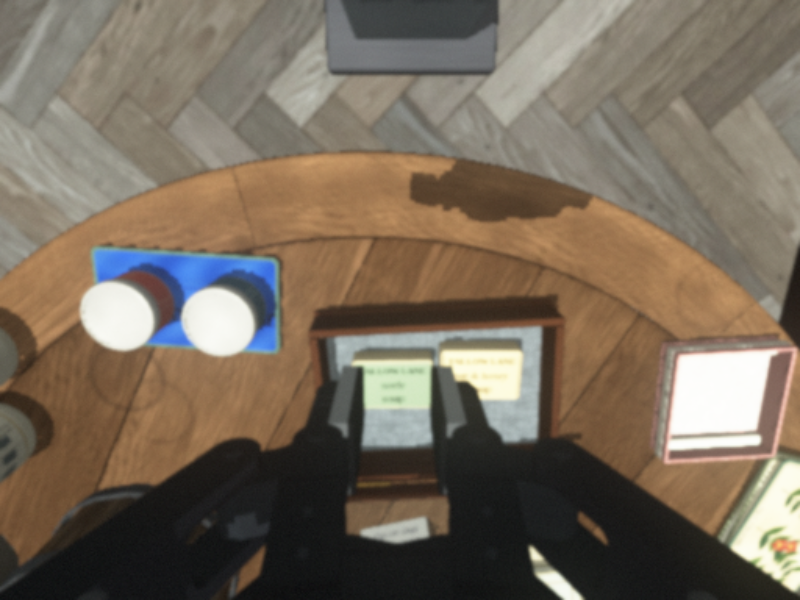

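The lid stands open. The green soap's top face spans (353–433, 360–409), and both soaps and the tins are undisturbed. Next I pick the green soap and place it in the box.

```bash
python3 - <<'E'
from h import *
E=np.load("pics/w_open.npy")
P=px2w("wrist",np.array([(353,361),(434,360),(433,409)])/1.5625,.034,E)[:,:2]; print(P, (P[0]+P[2])/2)
S=np.array([.542,-.034]); a=.015; ps=np.pi/2+a; z=.008
B=np.array([.5675,.296]); pb=np.pi+.06
bot.set_gripper(.82)
bot.move_pose([*S,.14],q(ps)); bot.move_linear([*S,z+.03],.15); h=bot.move_linear([*S,z],.06,until_force=8)
print("down",h,bot.read_position(),bot.read_gripper_width())
bot.set_gripper(0,30); print("w",bot.read_gripper_width())
bot.move_linear([*S,.15],.2)
bot.move_pose([*B,.14],q(pb)); im,E=snap("w_hold")
print(bot.read_gripper_width(),bot.read_clock())
cv2.imwrite("pics/wh.png",cv2.resize(cv2.imread("pics/w_hold.png"),(800,600)))
E
```

```text
[[ 0.5169 -0.0716]
 [ 0.5158  0.0053]
 [ 0.5686  0.0056]] [ 0.5427 -0.033 ]
down False [ 0.5418 -0.034   0.0077] 0.8203925170311244
w 0.6025075725164427
0.6043624380858438 35.4333
```

View pics/wh.png

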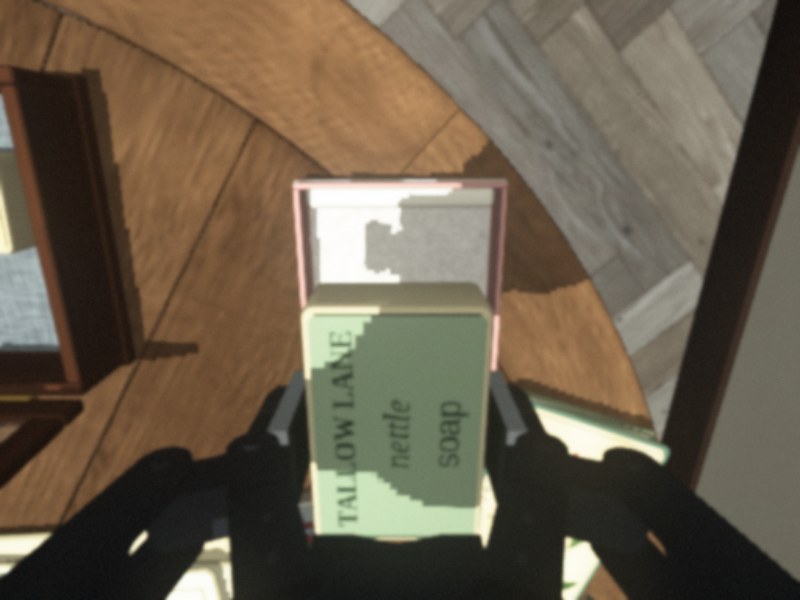

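```bash
python3 - <<'E'
from h import *
E=np.load("pics/w_hold.npy"); g=lambda l:np.array(l)/1.5625
f=px2w("wrist",g([(294,182),(507,181)]),.03,E)[:,:2]; print("front",f,f.mean(0))
b=f.mean(0)+.061*np.array([np.cos(.06),np.sin(.06)]); print("box centre",b)
s=px2w("wrist",g([(303,310),(491,310)]),.166,E)[:,:2]; print("soap front",s); sc=s.mean(0)+.039*np.array([np.cos(.06),np.sin(.06)]); print("soap c",sc)
p=np.array(bot.read_position())[:2]; print(p)
E
```

```text
front [[0.5108 0.2377]
 [0.5037 0.3484]] [0.5073 0.293 ]
box centre [0.5682 0.2967]
soap front [[0.5324 0.2679]
 [0.5295 0.3172]]
soap c [0.5699 0.2949]
[0.5676 0.2947]
```

```bash
python3 - <<'E'
from h import *
B=np.array([.5668,.297])
bot.move_linear([*B,.05],.15); bot.move_linear([*B,.014],.08); h=bot.move_linear([*B,.001],.03,until_force=4)
print(h,bot.read_position())
bot.set_gripper(.80); bot.move_linear([*B,.10],.15)
bot.move_linear([.50,.27,.20],.3); im,E=snap("w_done")
print(bot.read_clock())
cv2.imwrite("pics/wd.png",cv2.imread("pics/w_done.png")[100:384])
E
```

```text
True [0.5672 0.2972 0.0033]
38.9
```

View pics/wd.png

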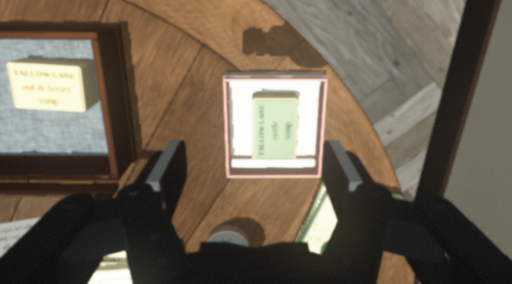

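The soap lies flat in the middle of the box, with its long side running pad to pad. Now I shut the lid.

```bash
python3 - <<'E'
from h import *
bot.set_gripper(.3)
p=barpos(1.65); bot.move_pose([*p[:2],p[2]+.07],q(PS)); h=bot.move_linear(p,.15,until_force=10)
print(h,bot.read_position(),p)
if not h:
    bot.set_gripper(0,30); print(bot.read_gripper_width())
    swing(1.65,0,11,.18)
    bot.set_gripper(.26); p=barpos(0); bot.move_linear([*p[:2],.14],.2)
    bot.move_pose([.43,0,.26],q(np.pi)); bot.set_gripper(1.0); im,E=snap("w_shut")
print(bot.read_clock())
cv2.imwrite("pics/ws.png",cv2.imread("pics/w_shut.png")[100:384])
E
```

```text
False [0.6495 0.0142 0.2366] [np.float64(0.6494651518900966), np.float64(0.013537812866425724), np.float64(0.23604711722091862)]
0.10139196191445671
1.5 [-0.1  2.1  5.9] 0.098
1.35 [-0.8  0.1  7.6] 0.104
1.2 [-0.8 -0.7  3. ] 0.101
1.05 [-0.3 -1.7 -1.8] 0.104
0.9 [ 2.7 -2.5 -3.2] 0.101
0.75 [ 1.7 -4.  -4. ] 0.102
0.6 [ 0.9 -3.9 -2.5] 0.103
0.45 [-0.4 -5.2 -0.6] 0.1
0.3 [-1.7 -4.4 -0.2] 0.101
0.15 [-2.9 -5.5 -0.4] 0.103
0.0 [-3.5 -5.1 -2.5] 0.099
47.9583
```

View pics/ws.png

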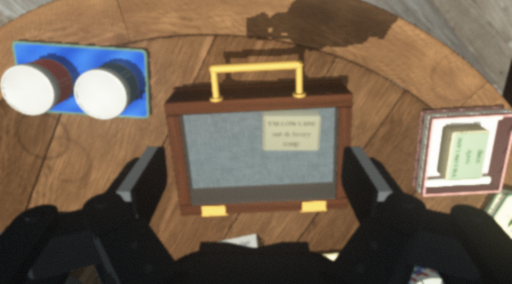

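The lid is shut with the cream soap still inside. Now the tins go back.

```bash
python3 - <<'E'
from h import *
tin(TBLUE,.008,BLUE,.06)
tin(TRED,.008,RED,.06)
bot.move_pose([.30,.30,.25],q(np.pi))
im=bot.camera("top")[:,:,::-1].copy(); cv2.imwrite("pics/top1.png",im)
hsv=cv2.cvtColor(im,cv2.COLOR_BGR2HSV); m=((hsv[...,2]>165)&(hsv[...,1]<45)).astype(np.uint8)
n,lab,st,ce=cv2.connectedComponentsWithStats(m)
for k,(u,v) in {"red":(294,195),"blue":(241,199)}.items():
    l=lab[v,u]; h=cv2.convexHull(max(cv2.findContours((lab==l).astype(np.uint8),0,1)[0],key=len)); e=cv2.fitEllipse(h)
    print(k,st[l],e[0],px2w("top",e[0],.105)[0])
print(bot.read_clock())
cv2.imwrite("pics/top1c.png",cv2.resize(im[95:285,110:420],None,fx=2.58,fy=2.58,interpolation=cv2.INTER_CUBIC))
E
```

```text
tin w 0.7351347779273741 True 0.7313713182896494 [0.5731 0.069  0.0654]
tin w 0.7435849441192239 True 0.7339918760886747 [ 0.5848 -0.0507  0.0654]
red [280 181  28  27 605] (293.7389831542969, 193.9453887939453) [ 0.5844 -0.0497  0.105 ]
blue [227 185  28  28 617] (240.73277282714844, 198.616943359375) [0.5731 0.0697 0.105 ]
61.4667
```

View pics/top1c.png

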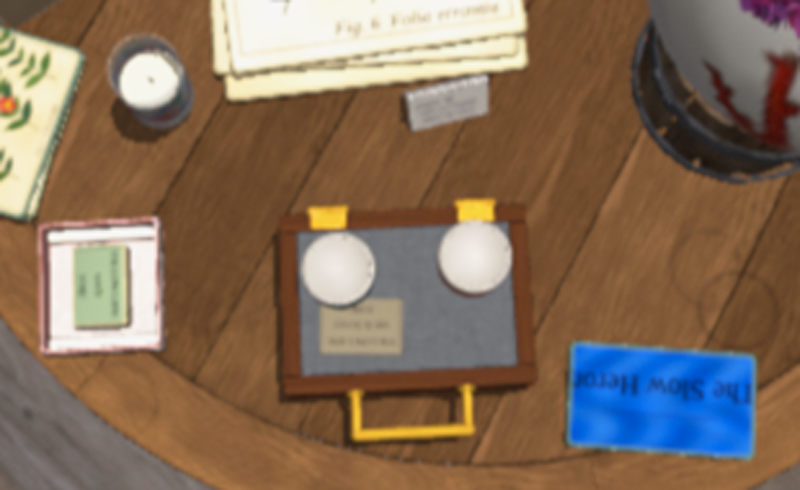

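Both tins are back within 1 mm, the soap is centred in the box, the lid is shut and the candle is untouched.

```bash
python3 -c "
from cell import bot
print(bot.close_job())"
```

```text
the job is handed in; nothing more can be done
None
```

The job is done and handed in at about 61 s: the green soap lies flat in the middle of the gift box, long side pad to pad; the lid is shut and both tins stand within about 1 mm of where they were, by the top camera; the cream soap and the candle were left as they were.

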